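Reverse a double-ended plug gauge in its stand

TASK

Two go/no-go plug gauges lie in bench stands; one has been put back the wrong way round, with its red-banded end sticking out of the stand. Lift that gauge out, turn it end for end and lay it back down in its own stand, seated in both saddles, so that its green-banded end sticks out and the red end lies between the blue guard walls. Leave the other gauge, which already has its green end out, undisturbed.

Things in the scene. Friction and masses are not known exactly. Their poses are not given: they have to be found in the camera images.
- odd_gauge: Gauge to reverse, lying level in odd_stand, red end sticking out at the start. Dark square bar 92 mm long, 16 x 16 mm, with a green and a red band at its ends and a 12 mm dia steel plug beyond each band. About 0.15 kg. Origin: the bar's centre (8 mm below its top); +x along the bar to the green end, z up. Grasp the middle of the bar across its 16 mm width.
- odd_gauge_green_tip (a point): Centre of the end face of odd_gauge's green-end plug, 76 mm from the bar's centre. The bands are 12 mm wide; the green-end plug is 30 mm long, the red-end one 16 mm: 138 mm over all.
- odd_stand: Fixed; other stand alike. Origin on bench under seated bar's centre (44 mm up); -x open end, +x guard end. Base x -43..97 mm, 50 wide, 8 high. Black saddles at x = -30 and 30 mm, 10 thick (50 free between), 46 wide, 52 high; slot 20 wide, floor 36 mm up, flaring from 42 mm up to 40 wide. Blue guard x 48..97, 50 high, open on top, 32 wide inside, end wall at 93. Good seat: bar centre within 10 mm along x.
- good_gauge: The other gauge, of the same make, in its own stand with its green end out: leave it alone. Origin at the centre of its square bar, +x to its green end.

How it is judged (in metres and radians):
At the end, for the whole second after the job is handed in: odd_gauge rests in its own stand with the green end on the open side: bar centre within 16 mm along and 8 mm across of the stand's midpoint and within 5 mm of its seated height, green tip 58 to 95 mm out on the open side, within 16 mm sideways and 8 mm in height of the stand's line; at rest (x of odd_gauge in the frame of odd_stand between -0.016 and 0.016 m and y of odd_gauge in the frame of odd_stand between -0.008 and 0.008 m and z of odd_gauge in the frame of odd_stand between 0.039 and 0.049 m and x of odd_gauge_green_tip in the frame of odd_stand between -0.095 and -0.058 m and y of odd_gauge_green_tip in the frame of odd_stand between -0.016 and 0.016 m and z of odd_gauge_green_tip in the frame of odd_stand between 0.036 and 0.052 m and linear speed of odd_gauge below 0.02 m/s); the robot touches nothing.
It fails at once if the other gauge is shifted by more than 15 mm (distance of good_gauge from where it was at the start of the episode above 0.015 m).
It also fails if it takes over 48 s, if anything falls off the work surface, if the arm or the gripper's body presses on something with over 40 N, if the wrist force passes 120 N, or if a joint passes its speed limit or range.

ROBOT

A 6-joint arm with a two-finger parallel gripper is mounted at the origin on a cart in front of the work surface, level with it; the furniture and walls round the work are solid. World frame = base frame: x ahead of the robot, y to its left, z up, the work surface at z = 0. Lengths are in mm, angles in degrees, forces in N, time in s.
With the tool pointing down it reaches from about 300 to 850 mm from the base axis. Payload 4.2 kg.
Tool frame: the origin (TCP) lies midway between the tips of the shut fingers; the grasp point (between the pads) lies env.hold_point_z behind it (env.hold_point_z is the distance from the TCP to the grasp point, in mm); z points along the fingers, y is the line along which they close (so a half turn about z gives the same grasp; the last joint's range is limited). The gripper opens to 91 mm and grips with 3 to 60 N. Pads are 32 mm wide; open, the fingers measure 118 mm over their backs; the gripper's body (76 mm by 178 mm) begins 60 mm behind the grasp point.
Start: joints at [66.062, 18.312, 89.639, -0, 72.044, -1.146], TCP at [222.754, 530.117, 213.976] pointing down, gripper open.
Joint ranges: [-177.97, 177.97], [-48.28, 115.42], [12.27, 149.76], [-77.06, 257.06], [2.81, 150.46], [-146.56, 146.56]. Speed limits (degrees/s): [147.25, 147.25, 180, 180, 180, 180].

INTERFACE

Orientations are given as [roll, pitch, yaw] about the fixed x, y, z axes, in that order (R = Rz(yaw) Ry(pitch) Rx(roll)).
In Python, from workcell import env, viewer, spotter gives the robot as it stands.
- The arm moves only by the tool apply_moves, never from a script. Its arguments are lists of equal length, an entry for each row: "delta_pos": the shift along the world's x, y, z normalised to -1 to 1, where 1 is 120 mm, a list of three; "rot": the turn, a rotation vector about the world's x, y, z normalised to -1 to 1, where 1 is 1.5 rad, a list of three; "hand": the opening, from 0 (shut) to 1 (fully open). A call has 1 to 10 rows; each row is the pose to reach, as a shift and turn from the pose commanded when the call began; what a row does not reach only later rows make up. A row lasts 1/12 s, in which the tool goes at most 41.7 mm and 7.16 degrees, less where a joint would pass 70% of its speed; a pose out of reach is approached as far as the arm can. A call with a number of a shift or a turn outside -1 to 1 is refused whole. A call with a gripper value outside its range is refused whole. The fingers move at their own pace and stop on an object; "newtons" is the grip in N (left out, the last holds). Time passes only in rows, so rows that repeat a pose let the fingers close. It gives the time, the measured TCP pose, the force, the opening and the grip force at its end, in the units of the state.
- env.state(): the state, without advancing time (a new reading comes with each control period).
- viewer.grab_frame(name): name is "scene" or "top"; returns a dict with "pixels" (400x640x3 uint8, red, green, blue), "camera_matrix" (3x3 intrinsics, pixels), "R" (3x3) and "t" (3): a world point X has camera coordinates R X + t. Camera axes: x right, y down, z forward; pixel columns grow to the right and rows downward; lengths in mm; the calibration is good to about 2 mm. A picture is of the moment at which its call begins. There is no depth.
- env.job_done(): hands the job in; it is judged then, once.
Trained networks look in a picture, given as the dict that the camera call returned (one of the last four; its "shot" number tells which), for a name from the list of things; names that differ only in an ending like _2 or _b are one class to them, and where a whole thing is asked for, a point or a joint stands for the part that bears it (a point fixed in the world has none). Each returns a list of dicts, best first, with "score" (0 to 1); they miss things now and then, are a little off and sometimes report something else, mostly with a low value. They report only what shows in the picture. A call takes as long as a camera call.
- spotter.trace(picture, query): "mask" (400x640 bool, what is visible of it) and "box" ([centre column, centre row, width, height] in pixels, round what is visible of it).
- spotter.landmark_of(picture, query): "position" ([column, row] in pixels: a listed point, or the origin of a listed thing).
The state is a dict: "time_s": time; "qpos": joint angles; "qvel": joint speeds; "effort": joint torques, N m; "ee_pos": TCP position; "ee_rot": TCP orientation; "force": force on the tool from outside, world axes, zero at the start; "torque": the same for the moment, N m; "gripper_width": finger opening in mm; "gripper_force": force on a finger pad.
Only numpy, scipy, OpenCV 4.12 (cv2) and the standard library are available. Lean on these libraries where they do the work, as an engineer would, in place of code of your own. Each camera call takes 0.05 s, during which the arm holds its last target. There are 200 camera calls.

## Working session

There is one attempt and no reset: what is moved stays moved. The work goes in short steps, Python scripts to look and compute and a tool call to move; the robot and the scene stay as the last step left them, time stands still between calls to the robot, and variables do not carry over. Pictures are saved under pics/ and viewed, at most 10 in all, crops included, and the job is handed in when it is done.

Besides the shell and the picture viewer there is one more tool, called after "Request:" as a command line: name --argument value ..., lists and objects as JSON in quotes. apply_moves: Moves the arm, as the interface text tells. Its arguments: {"type":"object","properties":{"delta_pos":{"type":"array"},"rot":{"type":"array"},"hand":{"type":"array"},"newtons":{"type":"number"}},"required":["delta_pos","rot","hand"]}

```bash
mkdir -p pics; ls; python3 - <<'E'
from workcell import env, viewer, spotter
import cv2, numpy as np, pickle
print(env.state(), env.hold_point_z)
P={}
for n in ("scene","top"):
    p=viewer.grab_frame(n); P[n]=p
    cv2.imwrite(f"pics/{n}0.png",p["pixels"][:,:,::-1])
    for q in ("odd_gauge","odd_gauge_green_tip","odd_stand","good_gauge"):
        print(n,q,[(round(d["score"],2),np.round(d["position"],1).tolist()) for d in spotter.landmark_of(p,q)])
        print("   trace",[(round(d["score"],2),np.round(d["box"],1).tolist()) for d in spotter.trace(p,q)])
pickle.dump(P,open("p0.pkl","wb"))
E
```

```text
pics
{'time_s': 0.0, 'qpos': array([ 6.60612043e+01,  1.83501408e+01,  8.97058834e+01, -1.44436217e-04,
        7.20429999e+01, -1.14764338e+00]), 'qvel': array([ 0.02541804,  0.03315296,  0.02098923, -0.08095454,  0.05449909,
        0.04685998]), 'effort': array([-1.67810143e-03, -4.12464058e+01, -2.31978232e+01,  7.27093848e-02,
        4.57067729e-02, -1.20630962e-04]), 'ee_pos': array([222.55313504, 529.64286979, 213.13885538]), 'ee_rot': array([-1.79900993e+02, -1.84603924e-03,  1.57208891e+02]), 'force': array([ 0.38340454,  0.50659575, -0.04113264]), 'torque': array([-0.02862081,  0.04441835, -0.00117017]), 'gripper_force': 0.0, 'gripper_width': 91.05531851490458} 18.8
scene odd_gauge [(0.51, [322.2, 177.3]), (0.39, [292.2, 228.7])]
   trace [(0.55, [324.9, 179.2, 36.2, 25.3])]
scene odd_gauge_green_tip [(0.57, [339.1, 187.4])]
   trace [(0.56, [324.0, 180.0, 39.3, 23.6])]
scene odd_stand [(0.62, [323.4, 194.4])]
   trace [(0.93, [329.9, 192.4, 54.1, 40.0])]
scene good_gauge [(0.79, [290.6, 229.8])]
   trace [(0.69, [289.5, 230.9, 50.6, 28.5])]
top odd_gauge [(0.76, [256.2, 148.2])]
   trace [(0.67, [260.8, 148.3, 69.5, 14.8])]
top odd_gauge_green_tip [(0.62, [289.7, 154.7])]
   trace [(0.94, [258.9, 148.8, 68.7, 22.3])]
top odd_stand [(0.97, [256.6, 153.1])]
   trace [(0.94, [269.5, 153.7, 74.6, 41.8])]
top good_gauge [(0.72, [306.9, 257.9])]
   trace [(0.82, [302.7, 258.6, 72.2, 8.0])]
```

```bash
cat > h.py <<'E'
import numpy as np, cv2
def tri(ps,uvs):
    A=[];b=[]
    for p,(u,v) in zip(ps,uvs):
        M=p["camera_matrix"]@np.c_[p["R"],p["t"]]
        for c,r in ((u,0),(v,1)):
            w=c*M[2]-M[r]; A.append(w[:3]); b.append(-w[3])
    A=np.array(A);b=np.array(b); x=np.linalg.lstsq(A,b,rcond=None)[0]
    res=[proj(p,x)-np.array(uv) for p,uv in zip(ps,uvs)]
    return x,np.round(res,1).tolist()
def proj(p,X):
    c=p["R"]@np.asarray(X,float)+np.ravel(p["t"]); c=p["camera_matrix"]@c; return c[:2]/c[2]
def atz(p,uv,z):
    d=p["R"].T@np.linalg.inv(p["camera_matrix"])@np.array([*uv,1.]); o=-p["R"].T@np.ravel(p["t"])
    return o+d*(z-o[2])/d[2]
E
python3 - <<'E'
import pickle,numpy as np,cv2
from h import *
P=pickle.load(open("p0.pkl","rb"));s,t=P["scene"],P["top"]
for p in (s,t): print("cam",-p["R"].T@np.ravel(p["t"]),p["camera_matrix"][0,0])
for n,a,b in (("odd",(322.2,177.3),(256.2,148.2)),("tip",(339.1,187.4),(289.7,154.7)),("stand",(323.4,194.4),(256.6,153.1)),("good",(290.6,229.8),(306.9,257.9))):
    print(n,tri([s,t],[a,b]))
a=s["pixels"][140:270,240:400];b=t["pixels"][100:290,190:390]
cv2.imwrite("pics/c1.png",cv2.resize(a,None,fx=4.6,fy=4.6,interpolation=2)[:,:,::-1])
cv2.imwrite("pics/c2.png",cv2.resize(b,None,fx=3.1,fy=3.1,interpolation=2)[:,:,::-1])
E
```

```text
cam [ -41.76817348 -483.43379437  449.78727513] 412.0607496893813
cam [428.30458269 -30.76824471 913.76483516] 446.6655867523273
odd (array([647.20387911,  99.28831028,  47.54144462]), [[0.5, -0.0], [-0.4, 0.4]])
tip (array([632.76786499,  34.39941891,  45.24454291]), [[1.5, -0.2], [-1.1, 1.0]])
stand (array([650.76553265, 103.73419463,  -1.13559416]), [[-0.7, 0.1], [0.5, -0.5]])
good (array([430.90924137,  -0.79348511,  42.3160632 ]), [[0.1, -0.0], [-0.1, 0.1]])
```

View pics/scene0.png

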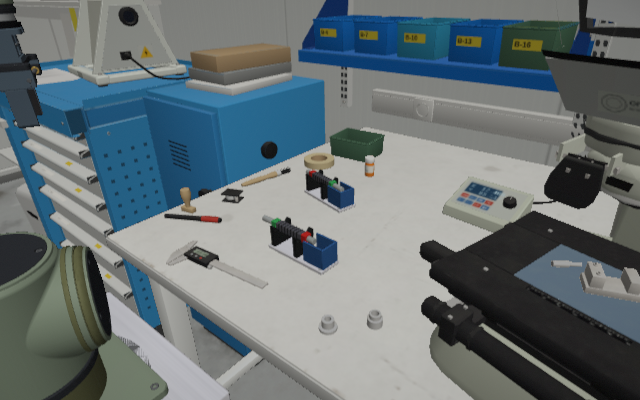

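View pics/c2.png

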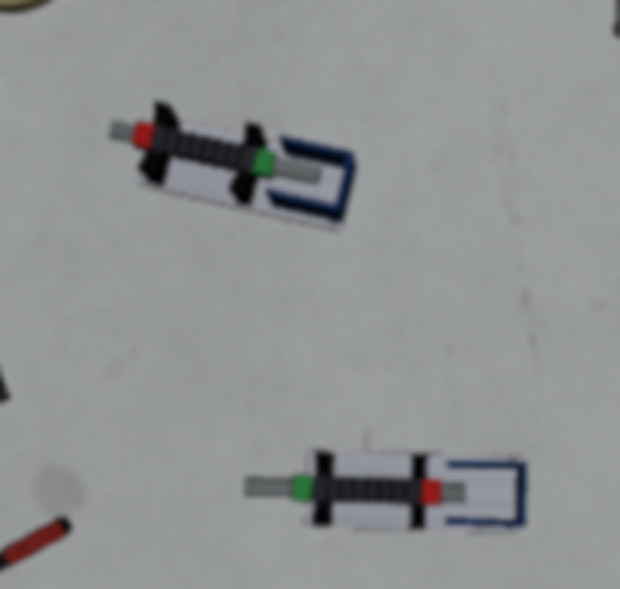

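View pics/c1.png

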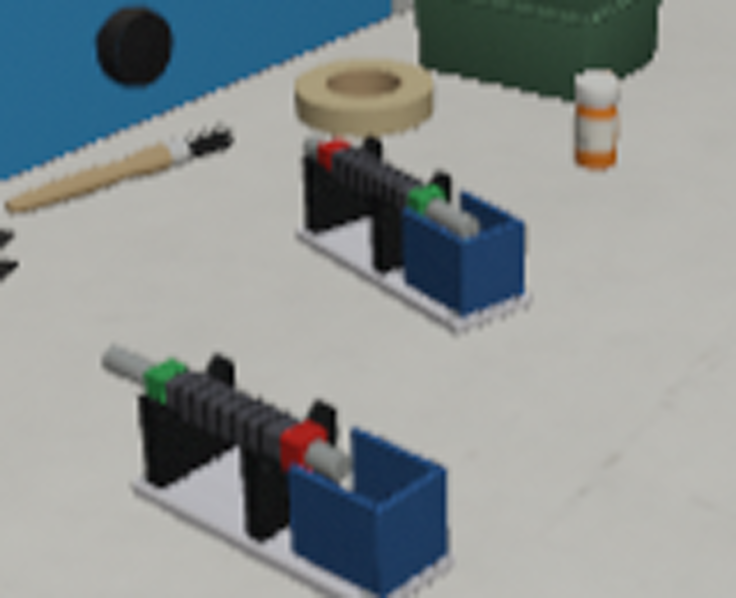

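The scene view shows the odd gauge at about (324,180), red end up-left, and the good gauge at (290,230). The top crop confirms odd_gauge's red end is out (full-image red band ≈ (236,144), green ≈ (275,152)) and the good stand is at ≈ (307,258).

Wrist check: q6 = q1 + 90 − yaw ≈ 21° at the stand. A direct half turn would need −159°, past the joint limit, so I'll re-grasp on the bench.

```bash
python3 - <<'E'
import pickle
from h import *
from scipy.optimize import least_squares
P=pickle.load(open("p0.pkl","rb"));s,t=P["scene"],P["top"]
def cent(p,box,col):
    x0,x1,y0,y1=box; h=cv2.cvtColor(p["pixels"],cv2.COLOR_RGB2HSV)[y0:y1,x0:x1].astype(int)
    H,S,V=h[...,0],h[...,1],h[...,2]
    m={"r":(H<8)|(H>172),"g":(H>50)&(H<85)}[col]&(S>130)&(V>60)
    n,l,st,c=cv2.connectedComponentsWithStats(m.astype(np.uint8)); k=1+np.argmax(st[1:,4])
    return c[k]+[x0,y0],st[k,4]
bs,bt=(300,360,160,215),(215,310,120,180)
c={}
for k in "rg":
    a,na=cent(s,bs,k); b,nb=cent(t,bt,k); c[k]=tri([s,t],[a,b]); print(k,a,na,b,nb,c[k])
R,G=c["r"][0],c["g"][0]
print("mid",(R+G)/2,"len",np.linalg.norm(G-R),"yaw",np.degrees(np.arctan2(*(G-R)[1::-1])))
# top view only, at z~51
R2,G2=[atz(t,cent(t,bt,k)[0],51) for k in "rg"]; print("top",(R2+G2)/2,np.linalg.norm(G2-R2),np.degrees(np.arctan2(*(G2-R2)[1::-1])))
# stand: blue guard in top
p=t;h=cv2.cvtColor(p["pixels"],cv2.COLOR_RGB2HSV).astype(int);m=(h[...,0]>100)&(h[...,0]<125)&(h[...,1]>120)
mm=np.zeros_like(m);mm[120:190,265:315]=m[120:190,265:315]
ys,xs=np.nonzero(mm);print("blue",xs.min(),xs.max(),ys.min(),ys.max())
for uv in [(340,190),(380,180),(340,205),(400,200),(350,150),(420,160)]: print(uv,atz(t,uv,0).round())
E
```

```text
r [311.1  172.65] 20 [236.02222222 143.08888889] 45 (array([657.38954308, 140.99694945,  45.3905935 ]), [[1.3, -0.1], [-1.0, 0.9]])
g [331.89285714 182.35714286] 28 [274.175 151.85 ] 40 (array([639.65437168,  63.66849508,  46.9366573 ]), [[0.5, -0.1], [-0.4, 0.4]])
mid [648.52195738 102.33272227  46.1636254 ] len 79.35122225071484 yaw -102.91731122144819
top [648.57555236 100.21250385  51.        ] 77.7600636850215 -103.67895539779661
blue 278 303 145 169
(340, 190) [570. -69.   0.]
(380, 180) [ 590. -152.    0.]
(340, 205) [539. -68.   0.]
(400, 200) [ 548. -192.    0.]
(350, 150) [655. -91.   0.]
(420, 160) [ 632. -237.    0.]
```

View pics/top0.png

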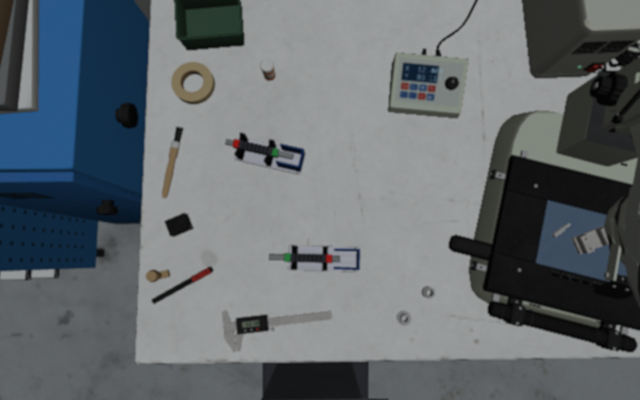

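Top view: the bench is clear around pixel (380,190), about world (570,−150), so I'll re-grasp there. Moving over to the odd gauge, first in −y to stay away from the cabinet.

Request:
apply_moves --delta_pos '[[0.17,-1,0],[0.17,-1,0],[0.17,-1,0],[0.17,-1,0]]' --rot '[[0,0,-0.234],[0,0,-0.234],[0,0,-0.234],[0,0,-0.234]]' --hand '[0.7,0.7,0.7,0.7]' --newtons 30

```text
time_s: 1.23
ee_pos: [242.7, 403.8, 213.8]
ee_rot: [-179.7, 0.2, 136.8]
force: [-0.5, -0.0, 0.5]
gripper_width: 67.7
gripper_force: 0.0
```

Request:
apply_moves --delta_pos '[[0.33,-1,0],[0.33,-1,0],[0.33,-1,0],[0.33,-1,0]]' --rot '[[0,0,-0.234],[0,0,-0.234],[0,0,-0.234],[0,0,-0.234]]' --hand '[0.7,0.7,0.7,0.7]'

```text
time_s: 1.57
ee_pos: [283.5, 284.9, 214.1]
ee_rot: [-179.9, 0.2, 116.6]
force: [-0.1, 0.6, -0.6]
gripper_width: 64.0
gripper_force: 0.0
```

Request:
apply_moves --delta_pos '[[0.67,-1,0],[0.67,-1,0],[0.67,-1,0],[0.67,-1,0],[0.67,-1,0]]' --rot '[[0,0,-0.234],[0,0,-0.234],[0,0,-0.234],[0,0,-0.234],[0,0,-0.234]]' --hand '[0.7,0.7,0.7,0.7,0.7]'

```text
time_s: 1.98
ee_pos: [365.3, 168.2, 214.3]
ee_rot: [179.9, 0.0, 96.7]
force: [0.2, 0.8, -0.5]
gripper_width: 63.7
gripper_force: 0.0
```

Request:
apply_moves --delta_pos '[[0.95,-0.57,0],[0.95,-0.57,0],[0.95,-0.57,0],[0.95,-0.57,0],[0.95,-0.57,0]]' --rot '[[0,0,-0.234],[0,0,-0.234],[0,0,-0.234],[0,0,-0.234],[0,0,-0.234]]' --hand '[0.7,0.7,0.7,0.7,0.7]'

```text
time_s: 2.4
ee_pos: [479.0, 101.8, 213.5]
ee_rot: [-180.0, -0.0, 76.7]
force: [-0.8, 0.3, -0.7]
gripper_width: 63.8
gripper_force: 0.0
```

Request:
apply_moves --delta_pos '[[0.714,0,0],[0.714,0,0],[0.714,0,0]]' --rot '[[0,0,0],[0,0,0],[0,0,0]]' --hand '[0.7,0.7,0.7]'

```text
time_s: 2.65
ee_pos: [567.4, 103.8, 213.0]
ee_rot: [179.8, -0.1, 76.9]
force: [0.2, 0.4, -0.4]
gripper_width: 63.4
gripper_force: 0.0
```

Request:
apply_moves --delta_pos '[[0.714,-0.006,0],[0.714,-0.006,0],[0.714,-0.006,0],[0.714,-0.006,-0.95],[0.714,-0.006,-0.95],[0.714,-0.006,-0.95],[0.714,-0.006,-0.95],[0.714,-0.006,-0.95],[0.714,-0.006,-0.95]]' --rot '[[0,0,0],[0,0,0],[0,0,0],[0,0,0],[0,0,0],[0,0,0],[0,0,0],[0,0,0],[0,0,0]]' --hand '[0.7,0.7,0.7,0.7,0.7,0.7,0.7,0.7,0.7]'

```text
time_s: 3.4
ee_pos: [649.4, 102.4, 102.4]
ee_rot: [179.8, -0.1, 76.9]
force: [0.0, 0.0, 0.3]
gripper_width: 63.5
gripper_force: 0.0
```

```bash
python3 - <<'E'
from workcell import env, viewer
from h import *
s=env.state(); print(s["qpos"].round(1),s["ee_pos"],s["ee_rot"])
ims=[]
for n,(c,r) in (("top",(260,150)),("scene",(325,180))):
    p=viewer.grab_frame(n); ims.append(cv2.resize(p["pixels"][r-50:r+50,c-65:c+65],None,fx=3,fy=3,interpolation=2)[:,:,::-1])
    print(n,proj(p,s["ee_pos"]),proj(p,[648.5,101,44]))
cv2.imwrite("pics/a1.png",np.hstack(ims))
E
```

```text
[ 8.  30.2 87.2  0.  62.4 21.1] [649.35836212 102.4417461  102.41820212] [ 1.79813283e+02 -9.38437903e-02  7.68563133e+01]
top [249.77132284 140.22920312] [255.20723017 148.3754252 ]
scene [321.76165662 155.12491082] [322.55754968 178.25252284]
```

View pics/a1.png

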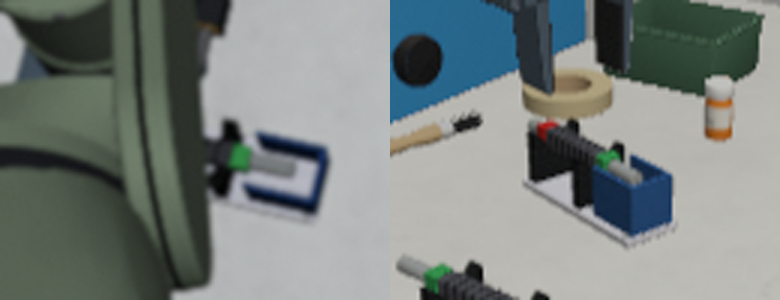

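Fingers straddle the bar as expected: in the right-hand scene crop the bar runs between them, and the stand is undisturbed. For the bench re-grasp, I'll grip with the fingertips about 5 mm below the bar's centre.

Request:
apply_moves --delta_pos '[[0,0,-0.25],[0,0,-0.5],[0,0,-0.5],[0,0,-0.5],[0,0,-0.5]]' --rot '[[0,0,0],[0,0,0],[0,0,0],[0,0,0],[0,0,0]]' --hand '[0.7,0.7,0.7,0.7,0.7]'

```text
time_s: 3.92
ee_pos: [650.2, 101.3, 42.5]
ee_rot: [179.8, -0.1, 76.8]
force: [-0.1, 0.7, 0.2]
gripper_width: 63.7
gripper_force: 0.0
```

```bash
python3 - <<'E'
from workcell import env
for i in range(2):
    s=env.state(); print(s["time_s"],s["ee_pos"].round(1),s["ee_rot"].round(2),s["force"].round(1))
E
```

```text
3.9167 [650.2 101.3  42.5] [ 1.7977e+02 -9.0000e-02  7.6770e+01] [-0.1  0.7  0.2]
3.9167 [650.2 101.3  42.5] [ 1.7977e+02 -9.0000e-02  7.6770e+01] [-0.1  0.7  0.2]
```

Request:
apply_moves --delta_pos '[[0,0,-0.03],[0,0,-0.03],[0,0,-0.03],[0,0,-0.03],[0,0,-0.03],[0,0,-0.03],[0,0,-0.03],[0,0,-0.03],[0,0,-0.03],[0,0,-0.03]]' --rot '[[0,0,0],[0,0,0],[0,0,0],[0,0,0],[0,0,0],[0,0,0],[0,0,0],[0,0,0],[0,0,0],[0,0,0]]' --hand '[0.7,0.1,0.1,0.1,0.1,0.1,0.1,0.1,0.1,0.1]'

```text
time_s: 4.75
ee_pos: [648.5, 101.0, 36.3]
ee_rot: [-180.0, 0.0, 76.8]
force: [0.9, 0.6, -0.1]
gripper_width: 15.8
gripper_force: 30.0
```

Request:
apply_moves --delta_pos '[[0,0,0],[0,0,0],[0,0,0.03],[0,0,0.03],[0,0,0.03],[0,0,0.03],[0,0,0.03],[0,0,0.03],[0,0,0.03]]' --rot '[[0,0,0],[0,0,0],[0,0,0],[0,0,0],[0,0,0],[0,0,0],[0,0,0],[0,0,0],[0,0,0]]' --hand '[0.3,0.3,0.3,0.3,0.3,0.1,0.1,0.1,0.1]'

```text
time_s: 5.5
ee_pos: [648.5, 101.0, 40.0]
ee_rot: [180.0, 0.0, 76.8]
force: [0.8, -0.8, 0.3]
gripper_width: 16.0
gripper_force: 30.0
```

Request:
apply_moves --delta_pos '[[0,0,0],[0,0,0],[0,0,0.2],[0,0,0.5],[0,0,0.85],[0,0,0.85],[0,0,0.85],[0,0,0.85]]' --rot '[[0,0,0],[0,0,0],[0,0,0],[0,0,0],[0,0,0],[0,0,0],[0,0,0],[0,0,0]]' --hand '[0.1,0.1,0.1,0.1,0.1,0.1,0.1,0.1]'

```text
time_s: 6.17
ee_pos: [647.8, 100.9, 141.3]
ee_rot: [-179.9, 0.0, 76.8]
force: [-1.3, 0.1, -0.6]
gripper_width: 15.4
gripper_force: 30.0
```

```bash
python3 - <<'E'
from workcell import env, viewer
from h import *
s=env.state(); print(s["qpos"].round(1),s["ee_pos"].round(1),s["ee_rot"].round(2),s["force"].round(1),s["torque"].round(2))
ims=[]
for n,(c,r) in (("top",(260,150)),("scene",(325,170))):
    p=viewer.grab_frame(n); ims.append(cv2.resize(p["pixels"][r-50:r+50,c-65:c+65],None,fx=3,fy=3,interpolation=2)[:,:,::-1])
cv2.imwrite("pics/a2.png",np.hstack(ims))
E
```

```text
[ 7.8 28.3 84.4 -0.  67.4 21.1] [647.8 100.9 141.3] [-1.7993e+02  3.0000e-02  7.6770e+01] [-1.3  0.1 -0.6] [-0.1   0.07 -0.03]
```

View pics/a2.png

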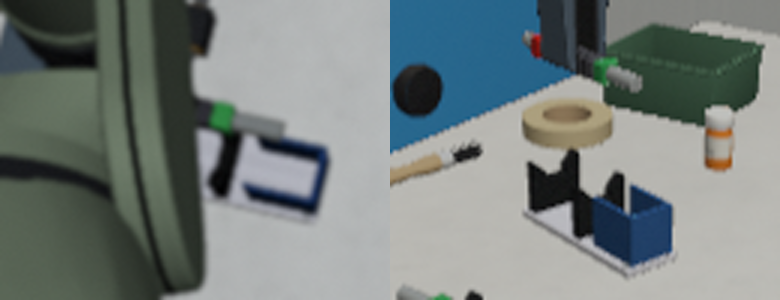

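Gauge held level with red at left and green at right, and the stand is empty. Moving to the clear bench area and turning to q6 ≈ −90°.

Request:
apply_moves --delta_pos '[[-0.245,-0.7,0],[-0.245,-0.7,0],[-0.245,-0.7,0],[-0.245,-0.7,0],[-0.245,-0.7,0]]' --rot '[[0,0,0.342],[0,0,0.342],[0,0,0.342],[0,0,0.342],[0,0,0.342]]' --hand '[0.1,0.1,0.1,0.1,0.1]'

```text
time_s: 6.68
ee_pos: [617.8, 16.0, 140.2]
ee_rot: [-179.8, -0.1, 106.2]
force: [0.7, 0.1, -1.0]
gripper_width: 15.6
gripper_force: 30.0
```

Request:
apply_moves --delta_pos '[[-0.245,-0.7,0],[-0.245,-0.7,0],[-0.245,-0.7,0],[-0.245,-0.7,0],[-0.245,-0.7,0]]' --rot '[[0,0,0.342],[0,0,0.342],[0,0,0.342],[0,0,0.342],[0,0,0.342]]' --hand '[0.1,0.1,0.1,0.1,0.1]'

```text
time_s: 7.1
ee_pos: [589.0, -67.5, 140.8]
ee_rot: [-179.9, -0.1, 135.5]
force: [0.0, 0.0, -2.1]
gripper_width: 15.9
gripper_force: 30.0
```

Request:
apply_moves --delta_pos '[[-0.245,-0.7,0],[-0.245,-0.7,0],[-0.245,-0.7,-0.2],[-0.245,-0.7,-0.5],[-0.245,-0.7,-0.9],[-0.245,-0.7,-0.9],[-0.245,-0.7,-0.9],[-0.245,-0.7,-0.9],[-0.245,-0.7,-0.9]]' --rot '[[0,0,0.342],[0,0,0.342],[0,0,0.342],[0,0,0.342],[0,0,0.342],[0,0,0.342],[0,0,0.342],[0,0,0.342],[0,0,0.342]]' --hand '[0.1,0.1,0.1,0.1,0.1,0.1,0.1,0.1,0.1]'

```text
time_s: 7.85
ee_pos: [562.4, -151.0, 36.1]
ee_rot: [180.0, 0.2, 164.9]
force: [1.1, -0.4, -0.9]
gripper_width: 15.7
gripper_force: 30.0
```

```bash
python3 - <<'E'
from workcell import env
s=env.state(); print(s["time_s"],s["qpos"].round(1),s["ee_pos"].round(1),s["ee_rot"].round(2),s["force"].round(1),s["torque"].round(2))
E
```

```text
7.85 [-16.2  28.2 102.3   0.   49.3 -91.1] [ 562.4 -151.    36.1] [180.     0.24 164.9 ] [ 1.1 -0.4 -0.9] [ 0.01 -0.01  0.  ]
```

Request:
apply_moves --delta_pos '[[0,0,-0.12],[0,0,-0.2],[0,0,-0.233],[0,0,-0.233],[0,0,-0.233],[0,0,-0.233]]' --rot '[[0,0,0],[0,0,0],[0,0,0],[0,0,0],[0,0,0],[0,0,0]]' --hand '[0.1,0.1,0.1,0.1,0.1,0.1]'

```text
time_s: 8.35
ee_pos: [560.9, -151.1, 6.8]
ee_rot: [180.0, 0.1, 164.9]
force: [-0.6, 0.5, -0.8]
gripper_width: 15.6
gripper_force: 30.0
```

Request:
apply_moves --delta_pos '[[0,0,-0.008],[0,0,-0.008],[0,0,-0.008]]' --rot '[[0,0,0],[0,0,0],[0,0,0]]' --hand '[0.1,0.1,0.1]'

```text
time_s: 8.6
ee_pos: [560.5, -151.0, 5.3]
ee_rot: [180.0, 0.0, 164.9]
force: [0.0, 0.5, -1.5]
gripper_width: 15.8
gripper_force: 30.0
```

Request:
apply_moves --delta_pos '[[0,0,-0.008],[0,0,-0.008],[0,0,-0.008]]' --rot '[[0,0,0],[0,0,0],[0,0,0]]' --hand '[0.1,0.1,0.1]'

```text
time_s: 8.85
ee_pos: [560.2, -151.0, 4.0]
ee_rot: [180.0, -0.0, 164.9]
force: [-0.1, -0.1, 0.3]
gripper_width: 15.8
gripper_force: 30.0
```

Contact reached: the gauge's weight has come off the wrist. Releasing, lifting and turning the wrist 180°.

Request:
apply_moves --delta_pos '[[0,0,0],[0,0,0],[0,0,0],[0,0,0],[0,0,0.2],[0,0,0.5],[0,0,0.5],[0,0,0.5]]' --rot '[[0,0,0],[0,0,0],[0,0,0],[0,0,0],[0,0,0],[0,0,0],[0,0,0],[0,0,0]]' --hand '[0.5,0.5,0.5,0.5,0.5,0.5,0.5,0.5]'

```text
time_s: 9.52
ee_pos: [561.9, -151.5, 66.3]
ee_rot: [-180.0, 0.3, 164.9]
force: [-0.4, 0.3, -1.1]
gripper_width: 45.8
gripper_force: 0.0
```

Request:
apply_moves --delta_pos '[[0,0,0],[0,0,0],[0,0,0],[0,0,0],[0,0,0],[0,0,0],[0,0,0],[0,0,0],[0,0,0]]' --rot '[[0,0,-0.698],[0,0,-0.698],[0,0,-0.698],[0,0,-0.698],[0,0,-0.698],[0,0,-0.698],[0,0,-0.698],[0,0,-0.698],[0,0,-0.698]]' --hand '[0.5,0.5,0.5,0.5,0.5,0.5,0.5,0.5,0.5]'

```text
time_s: 10.27
ee_pos: [559.3, -150.7, 62.7]
ee_rot: [-179.9, -0.1, 104.7]
force: [-0.3, 0.1, 0.5]
gripper_width: 45.2
gripper_force: 0.0
```

Request:
apply_moves --delta_pos '[[0,0,0],[0,0,0],[0,0,0],[0,0,0],[0,0,0],[0,0,0],[0,0,0],[0,0,0],[0,0,0]]' --rot '[[0,0,-0.698],[0,0,-0.698],[0,0,-0.698],[0,0,-0.698],[0,0,-0.698],[0,0,-0.698],[0,0,-0.698],[0,0,-0.698],[0,0,-0.698]]' --hand '[0.5,0.5,0.5,0.5,0.5,0.5,0.5,0.5,0.5]'

```text
time_s: 11.02
ee_pos: [559.3, -150.7, 62.6]
ee_rot: [-179.9, 0.1, 44.7]
force: [-0.2, 0.1, -0.0]
gripper_width: 45.3
gripper_force: 0.0
```

Request:
apply_moves --delta_pos '[[0,0,0],[0,0,0],[0,0,0],[0,0,0],[0,0,0],[0,0,0],[0,0,0],[0,0,0],[0,0,0],[0,0,0]]' --rot '[[0,0,-0.698],[0,0,-0.698],[0,0,-0.698],[0,0,-0.698],[0,0,-0.698],[0,0,-0.698],[0,0,-0.698],[0,0,-0.698],[0,0,-0.698],[0,0,-0.698]]' --hand '[0.5,0.5,0.5,0.5,0.5,0.5,0.5,0.5,0.5,0.5]'

```text
time_s: 11.85
ee_pos: [559.4, -150.7, 62.7]
ee_rot: [180.0, 0.2, -15.1]
force: [-0.7, -0.0, -0.3]
gripper_width: 45.6
gripper_force: 0.0
```

```bash
python3 - <<'E'
from workcell import env, viewer
from h import *
s=env.state(); print(s["time_s"],s["qpos"].round(1),s["ee_pos"].round(1),s["ee_rot"].round(2),s["force"].round(1))
ims=[]
for n,(c,r) in (("top",(0,0)),("scene",(0,0))):
    p=viewer.grab_frame(n); c,r=proj(p,[560,-151,30]).astype(int); print(c,r)
    ims.append(cv2.resize(p["pixels"][r-50:r+50,c-65:c+65],None,fx=3,fy=3,interpolation=2)[:,:,::-1])
cv2.imwrite("pics/a3.png",np.hstack(ims))
E
```

```text
11.85 [-16.2  26.4 100.8  -0.   53.   88.8] [ 559.4 -150.7   62.7] [ 1.800e+02  1.500e-01 -1.506e+01] [-0.7 -0.  -0.3]
381 192
394 232
```

View pics/a3.png

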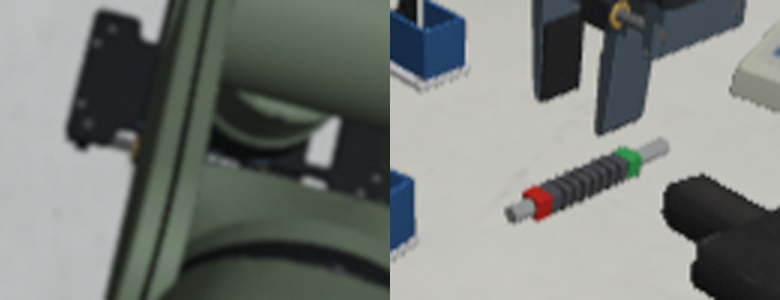

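The gauge lies flat on the bench in the scene crop, red at the near end and green at the far end, with the fingers above it. Descending and re-grasping.

Request:
apply_moves --delta_pos '[[0,0,-0.25],[0,0,-0.4],[0,0,-0.485],[0,0,-0.485],[0,0,-0.485],[0,0,-0.485],[0,0,-0.485]]' --rot '[[0,0,0],[0,0,0],[0,0,0],[0,0,0],[0,0,0],[0,0,0],[0,0,0]]' --hand '[0.5,0.5,0.5,0.5,0.5,0.5,0.5]'

```text
time_s: 12.53
ee_pos: [561.3, -151.3, 7.1]
ee_rot: [180.0, -0.1, -15.0]
force: [0.2, 0.7, -0.9]
gripper_width: 45.5
gripper_force: 0.0
```

Request:
apply_moves --delta_pos '[[0,0,0],[0,0,0],[0,0,0],[0,0,0],[0,0,0],[0,0,0],[0,0,0],[0,0,0]]' --rot '[[0,0,0],[0,0,0],[0,0,0],[0,0,0],[0,0,0],[0,0,0],[0,0,0],[0,0,0]]' --hand '[0.1,0.1,0.1,0.1,0.1,0.1,0.1,0.1]'

```text
time_s: 13.2
ee_pos: [560.4, -151.0, 6.1]
ee_rot: [180.0, -0.0, -15.0]
force: [-0.9, -1.1, 2.1]
gripper_width: 16.0
gripper_force: 30.0
```

Request:
apply_moves --delta_pos '[[0,0,0.2],[0,0,0.5],[0,0,0.8],[0,0,1],[0,0,1],[0,0,1]]' --rot '[[0,0,0],[0,0,0],[0,0,0],[0,0,0],[0,0,0],[0,0,0]]' --hand '[0.1,0.1,0.1,0.1,0.1,0.1]'

```text
time_s: 13.7
ee_pos: [560.8, -151.1, 126.9]
ee_rot: [180.0, -0.1, -15.0]
force: [0.6, -0.0, -2.0]
gripper_width: 15.7
gripper_force: 30.0
```

Request:
apply_moves --delta_pos '[[0.245,0.7,0.1],[0.245,0.7,0.1],[0.245,0.7,0.1],[0.245,0.7,0.1],[0.245,0.7,0.1]]' --rot '[[0,0,0.356],[0,0,0.356],[0,0,0.356],[0,0,0.356],[0,0,0.356]]' --hand '[0.1,0.1,0.1,0.1,0.1]'

```text
time_s: 14.12
ee_pos: [588.4, -65.6, 135.2]
ee_rot: [-179.9, 0.3, 16.0]
force: [0.1, 0.3, -0.7]
gripper_width: 15.7
gripper_force: 30.0
```

Request:
apply_moves --delta_pos '[[0.245,0.7,0],[0.245,0.7,0],[0.245,0.7,0],[0.245,0.7,0],[0.245,0.7,0]]' --rot '[[0,0,0.356],[0,0,0.356],[0,0,0.356],[0,0,0.356],[0,0,0.356]]' --hand '[0.1,0.1,0.1,0.1,0.1]'

```text
time_s: 14.53
ee_pos: [617.7, 18.2, 134.7]
ee_rot: [-179.8, 0.2, 46.6]
force: [-0.3, -0.8, -0.7]
gripper_width: 15.8
gripper_force: 30.0
```

Request:
apply_moves --delta_pos '[[0.245,0.7,0],[0.245,0.7,0],[0.245,0.7,0],[0.245,0.7,0],[0.245,0.7,0],[0.245,0.7,-0.1],[0.245,0.7,-0.1],[0.245,0.7,-0.1]]' --rot '[[0,0,0.356],[0,0,0.356],[0,0,0.356],[0,0,0.356],[0,0,0.356],[0,0,0.356],[0,0,0.356],[0,0,0.356]]' --hand '[0.1,0.1,0.1,0.1,0.1,0.1,0.1,0.1]'

```text
time_s: 15.2
ee_pos: [646.8, 100.8, 123.0]
ee_rot: [-179.7, 0.1, 76.8]
force: [0.0, -0.7, -0.6]
gripper_width: 15.8
gripper_force: 30.0
```

```bash
python3 - <<'E'
from workcell import env, viewer
from h import *
s=env.state(); print(s["time_s"],s["qpos"].round(1),s["ee_pos"].round(1),s["ee_rot"].round(2),s["force"].round(1),s["torque"].round(2))
ims=[]
for n,(c,r) in (("top",(260,150)),("scene",(325,170))):
    p=viewer.grab_frame(n); ims.append(cv2.resize(p["pixels"][r-50:r+50,c-65:c+65],None,fx=3,fy=3,interpolation=2)[:,:,::-1])
    # predicted band centres for a bar centred on the TCP
    a=np.radians(76.8);u=np.array([np.cos(a),np.sin(a),0]);b=s["ee_pos"]+[0,0,3]
    print(n,"green",proj(p,b+40*u),"gtip",proj(p,b+76*u),"red",proj(p,b-40*u),"rtip",proj(p,b-62*u))
    h=cv2.cvtColor(p["pixels"],cv2.COLOR_RGB2HSV).astype(int);H,S,V=h[...,0],h[...,1],h[...,2]
    for k,m in (("r",(H<8)|(H>172)),("g",(H>50)&(H<80))):
        q=np.zeros_like(m);q[r-60:r+40,c-65:c+65]=(m&(S>130)&(V>60))[r-60:r+40,c-65:c+65]
        N,l,st,ce=cv2.connectedComponentsWithStats(q.astype(np.uint8))
        print(k,[(st[i,4],ce[i].round(1)) for i in range(1,N) if st[i,4]>5])
cv2.imwrite("pics/a4.png",np.hstack(ims))
E
```

```text
15.2 [ 7.9 29.2 85.7 -0.  65.5 21.1] [646.8 100.8 123. ] [-1.7969e+02  1.2000e-01  7.6760e+01] [ 0.  -0.7 -0.6] [-0.09 -0.    0.  ]
top green [227.11858911 133.42220477] gtip [207.85315609 129.17251253] red [270.06414839 142.8954105 ] rtip [281.90657527 145.50768865]
r [(np.int32(61), array([269.6, 142.5]))]
g []
scene green [311.22456181 141.57383318] gtip [302.58138942 137.8279575 ] red [332.12801542 150.63320802] rtip [338.33050909 153.32131479]
r [(np.int32(45), array([330.7, 150.5]))]
g [(np.int32(19), array([308.8, 142. ]))]
```

View pics/a4.png

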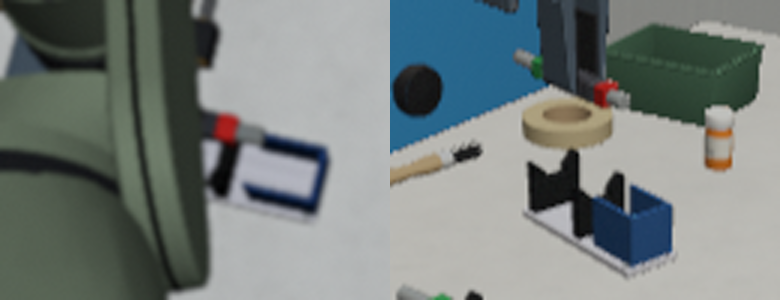

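Green end is now toward the open side and red is over the guard. The red band in the top view is within 0.5 px of the position predicted for a centred bar. Lowering.

Request:
apply_moves --delta_pos '[[0,0,-0.2],[0,0,-0.4],[0,0,-0.55],[0,0,-0.55],[0,0,-0.55],[0,0,-0.55],[0,0,-0.55]]' --rot '[[0,0,0],[0,0,0],[0,0,0],[0,0,0],[0,0,0],[0,0,0],[0,0,0]]' --hand '[0.1,0.1,0.1,0.1,0.1,0.1,0.1]'

```text
time_s: 15.88
ee_pos: [649.8, 101.1, 61.8]
ee_rot: [179.8, -0.1, 76.8]
force: [0.0, 0.5, -1.2]
gripper_width: 15.8
gripper_force: 30.0
```

Request:
apply_moves --delta_pos '[[0,0,-0.05],[0,0,-0.1],[0,0,-0.117],[0,0,-0.117],[0,0,-0.117],[0,0,-0.117],[0,0,-0.117],[0,0,-0.117]]' --rot '[[0,0,0],[0,0,0],[0,0,0],[0,0,0],[0,0,0],[0,0,0],[0,0,0],[0,0,0]]' --hand '[0.1,0.1,0.1,0.1,0.1,0.1,0.1,0.1]'

```text
time_s: 16.55
ee_pos: [648.7, 101.0, 46.0]
ee_rot: [180.0, -0.0, 76.8]
force: [-0.5, -0.0, -1.7]
gripper_width: 15.5
gripper_force: 30.0
```

Request:
apply_moves --delta_pos '[[0,0,-0.015],[0,0,-0.025],[0,0,-0.025],[0,0,-0.025],[0,0,-0.025],[0,0,-0.025]]' --rot '[[0,0,0],[0,0,0],[0,0,0],[0,0,0],[0,0,0],[0,0,0]]' --hand '[0.1,0.1,0.1,0.1,0.1,0.1]'

```text
time_s: 17.05
ee_pos: [648.5, 101.0, 42.9]
ee_rot: [180.0, -0.0, 76.8]
force: [-0.4, 0.0, -1.4]
gripper_width: 15.7
gripper_force: 30.0
```

Request:
apply_moves --delta_pos '[[0,0,-0.008],[0,0,-0.008],[0,0,-0.008],[0,0,-0.008]]' --rot '[[0,0,0],[0,0,0],[0,0,0],[0,0,0]]' --hand '[0.1,0.1,0.1,0.1]'

```text
time_s: 17.38
ee_pos: [648.7, 101.0, 42.1]
ee_rot: [180.0, -0.0, 76.8]
force: [0.0, 0.6, -0.5]
gripper_width: 16.0
gripper_force: 30.0
```

Request:
apply_moves --delta_pos '[[0,0,0],[0,0,0],[0,0,0],[0,0,0],[0,0,0],[0,0,0.3],[0,0,0.6],[0,0,1],[0,0,1],[0,0,1]]' --rot '[[0,0,0],[0,0,0],[0,0,0],[0,0,0],[0,0,0],[0,0,0],[0,0,0],[0,0,0],[0,0,0],[0,0,0]]' --hand '[0.6,0.6,0.6,0.6,0.6,0.6,0.6,0.6,0.6,0.6]'

```text
time_s: 18.22
ee_pos: [650.7, 101.3, 166.2]
ee_rot: [179.5, -0.2, 76.8]
force: [-0.0, 0.6, 0.2]
gripper_width: 54.9
gripper_force: 0.0
```

Request:
apply_moves --delta_pos '[[-1,0,0.2],[-1,0,0.2],[-1,0,0.2]]' --rot '[[0,0,0],[0,0,0],[0,0,0]]' --hand '[0.6,0.6,0.6]'

```text
time_s: 18.47
ee_pos: [525.5, 100.6, 183.4]
ee_rot: [-179.7, 0.1, 76.7]
force: [-0.2, -0.3, 0.6]
gripper_width: 54.7
gripper_force: 0.0
```

Request:
apply_moves --delta_pos '[[-1,0,0],[-1,0,0],[-1,0,0],[-1,0,0],[-1,0,0],[-1,0,0]]' --rot '[[0,0,0],[0,0,0],[0,0,0],[0,0,0],[0,0,0],[0,0,0]]' --hand '[0.6,0.6,0.6,0.6,0.6,0.6]'

```text
time_s: 18.97
ee_pos: [408.9, 101.0, 185.4]
ee_rot: [180.0, 0.0, 76.8]
force: [-0.6, -0.7, 0.5]
gripper_width: 54.5
gripper_force: 0.0
```

```bash
python3 - <<'E'
from workcell import env, viewer, spotter
from h import *
s=env.state(); print(s["time_s"],s["ee_pos"].round(1),s["force"].round(1))
ims=[];C={};L={};F=[]
for n,(c,r) in (("top",(260,150)),("scene",(325,180))):
    p=viewer.grab_frame(n);F.append(p); ims.append(cv2.resize(p["pixels"][r-50:r+50,c-65:c+65],None,fx=3,fy=3,interpolation=2)[:,:,::-1])
    h=cv2.cvtColor(p["pixels"],cv2.COLOR_RGB2HSV).astype(int);H,S,V=h[...,0],h[...,1],h[...,2]
    for k,m in (("r",(H<8)|(H>172)),("g",(H>50)&(H<85))):
        q=np.zeros_like(m);q[r-30:r+30,c-45:c+45]=(m&(S>130)&(V>60))[r-30:r+30,c-45:c+45]
        N,l,st,ce=cv2.connectedComponentsWithStats(q.astype(np.uint8))
        if N>1: i=1+np.argmax(st[1:,4]); C[n,k]=ce[i]; print(n,k,st[i,4],ce[i].round(1))
    for q in ("odd_stand","odd_gauge","good_gauge"): print(n,q,[(round(d["score"],2),np.round(d["position"],1)) for d in spotter.landmark_of(p,q)][:2])
cv2.imwrite("pics/a5.png",np.hstack(ims))
for k in "rg":
    if ("top",k) in C and ("scene",k) in C: print(k,tri(F,[C["top",k],C["scene",k]]))
E
```

```text
18.9667 [408.9 101.  185.4] [-0.6 -0.7  0.5]
top r 53 [274.2 151.6]
top g 35 [235.9 143.3]
top odd_stand [(0.65, array([254.7, 151.6]))]
top odd_gauge [(0.97, array([256.5, 147.5]))]
top good_gauge [(0.89, array([309.3, 257.7]))]
scene r 33 [332.  182.3]
scene g 16 [310.8 172.9]
scene odd_stand [(0.55, array([319.8, 196.6]))]
scene odd_gauge [(0.58, array([322.1, 179.7]))]
scene good_gauge [(0.91, array([291. , 232.4]))]
r (array([640.1715203 ,  63.68691649,  46.88665039]), [[-0.4, 0.4], [0.6, -0.1]])
g (array([657.01717524, 141.58992169,  44.61183728]), [[-1.0, 1.0], [1.4, -0.1]])
```

View pics/a5.png

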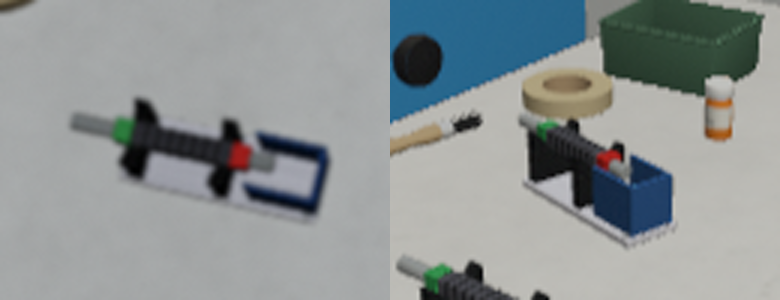

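The gauge is seated in both saddles with green out (top view pixel (236,143)) and red at the guard (274,152). The bands sit within 1 mm of where the opposite bands started, and at the same heights. The robot is clear, so I'm handing in.

```bash
python3 -c "
from workcell import env
print(env.job_done())"
```

```text
the job is handed in; nothing more can be done
None
```

The job is handed in: odd_gauge is reversed and seated in its own stand, with the green end out, the red end between the guard walls and the robot clear; good_gauge was never touched, and the hand-in gave no verdict.

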